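# Lock the gauge's pivot collar, then draw out its spring boom to the set index and hold

### The job

On the length gauge, first turn the knurled pivot collar by its upright tab, clockwise seen from above, until the tab stands at the long bar mark (locked), and let go of it; then squeeze the lock button in the side of the boom's head and draw the boom out until its pointer stands level with the index of the brass rider on the scale. Finish while holding it there, button still squeezed, because the boom springs back if released; leave the rider and everything else on the bench where it is.

Things in the scene. Friction and masses are not known exactly. Their poses are not given: they have to be found in the camera images.
- gauge: the gauge's fixed bed, grey, 120 mm wide and about 400 mm long, bolted to the bench; origin on the bench under the boom's line. Its axes are those of the mechanism: +y is the way the boom draws out, +z up, +x from the boom towards the scale, which lies 35 to 61 mm to +x of the boom's line, its top 28 mm above the bench. The fixed outer tube (46 mm wide in x, y from -76 to 40 mm, top 66 mm above the bench) holds the boom.
- collar_axis (a point): point on the vertical turning axis of the lock collar (a knurled ring 72 mm across, top 56 mm above the bench, on the gauge's -y end), 75 mm above the bench; axes as gauge. It sits on a round dial 164 mm across, top 18 mm above the bench, with a dot (open) and a long bar (locked) as marks
- tab (a point): centre for gripping of the collar's upright steel tab, 48 mm from the collar's axis and 80 mm above the bench. The tab is a plate 12 mm thick (round the axis), 26 mm long radially (35 to 61 mm from the axis), its top 98 mm above the bench; its own x axis points radially outwards, its y axis lies along the thickness. Turns with the collar, stiffly (about 0.12 N m, 2.5 N at the tab), and stays where it is left
- lock_mark (a point): middle of the long bar mark (18 x 4 mm, radial) on the dial, 71 mm from the collar's axis, 19 mm above the bench: the collar is locked when the tab points over this mark
- collar (a joint): turn of the collar in rad, growing clockwise seen from above; 0 at the dot mark (open), 1.2 at the long bar mark (locked), end stop at 1.3
- grip (a point): centre for gripping of the boom's head, 85 mm above the bench, on the boom's line, moving with the boom; axes as gauge. The head is an upright dark steel block 30 mm wide (x), 40 mm long (y), from 29 to 105 mm above the bench; free at both sides (x) above the scale and rider. With the lock button standing out it measures 35 mm across, squeezed flush 30 mm
- latch (a joint): travel in m of the lock button, a steel plate 22 x 26 mm centred at the height of grip in the head's +x side (scale side). 0: standing 5 mm out, boom locked in; 0.005: pressed flush; 0.006: end stop. The lock frees beyond 0.0032. The spring takes 2 N to start and about 6 N when flush. A grip across the head in x, covering the button, presses it
- boom (a joint): how far in m the boom is drawn out along the gauge's +y: 0 fully in (where it starts, locked), 0.11 end stop. A spring pulls it back with 2 N when in and 5 N when out (friction 0.5 N); if let go it springs back until the lock tooth stops it some 16 mm out, and goes home only with the button pressed
- pointer (a point): tip of the thin dark pointer that reaches from the boom's head to over the scale, 46 mm to +x of the boom's line, 33 mm above the bench; moves with the boom; axes as gauge
- index (a point): index point of the brass rider on the scale, 52 mm to +x of the boom's line, 33 mm above the bench; axes as gauge. The rider is 18 x 14 mm (with a small knob to +x), its top 38 mm above the bench, set somewhere from 40 to 95 mm beyond the pointer's start; it slides stiffly along the scale but must not be moved. The boom is at its mark when pointer and index have the same y along the gauge
- mould: hand casting mould: pale wooden block 50 x 60 x 39 mm with a wire bow lying on the robot's side, a bystander; origin at its underside
- ingot_a: metal ingot 45 x 85 x 25 mm, a bystander; origin at its underside
- ingot_b: metal ingot 45 x 85 x 25 mm, a bystander; origin at its underside
- type_tray: small wooden tray 50 x 100 x 18 mm with a row of cast type, a bystander; origin at its underside
- screwdriver: wooden-handled screwdriver, 170 mm long, lying, a bystander; origin at its underside
- hammer: hammer, 240 mm long, lying, a bystander; origin at its underside
- tin: metal tin, 60 mm across, 55 mm tall, a bystander; origin at its underside

How it is judged:
By the outcome, as a careful person would: the job done as asked, in the order asked, and still so for the second after the job is handed in, while the arm keeps its last pose, push and grip.
It also fails if it takes over 51 s, if anything falls off the work surface, if the arm or the gripper's body presses on something with over 40 N, if the wrist force passes 120 N, or if a joint passes its speed limit or range.

### The arm

A 6-joint arm with a two-finger parallel gripper is mounted at the origin on the work surface. World frame = base frame: x ahead of the robot, y to its left, z up, the work surface at z = 0. Lengths are in m, angles in rad, forces in N, time in s.
With the tool pointing down it reaches from about 0.35 to 1 m from the base axis. Payload 7.1 kg.
Tool frame: the origin (TCP) lies where the fingers leave the gripper's body, on its centre line; the fingertips stand 73 mm ahead of it and the grasp point (between the pads) lies 54 mm ahead of it; z points along the fingers, y is the direction in which the jaws open and shut (so a half turn about z gives the same grasp; the last joint's range is limited). The gripper opens to 85 mm and grips with 20 to 120 N. Pads are 22 mm wide; open, the fingers measure 114 mm over their backs; the gripper's body (76 mm by 85 mm) begins 54 mm behind the grasp point. The pads swing forward as they close: fully open they stand 13 mm farther back than shut.
Start: joints at [1.149, 0.423, 1.63, -0, 1.089, -0.019], TCP at [0.245, 0.575, 0.304] pointing down, gripper open.
Joint ranges: [-3, 3], [-0.9, 2.11], [0.09, 2.58], [-1.31, 4.45], [0.11, 2.69], [-2.54, 2.54]. Speed limits (rad/s): [2.39, 2.39, 3.01, 3.14, 3.14, 3.14].

### API

Orientations are given as a 3x3 rotation matrix whose columns are the frame's x, y, z axes.
In Python, from rig import bot gives the robot as it stands. The module is installed in compiled form; this text tells all that it offers.
- The arm moves only by the tool jog_arm, never from a script. Its argument "deltas" is one flat list of numbers, 7 for each row, row after row: the opening, from 0 (shut) to 1 (fully open), then the shift along the world's x, y, z in mm, then the turn, a rotation vector about the world's x, y, z in degrees. In form: [hand, tx, ty, tz, wx, wy, wz, hand, tx, ty, tz, wx, wy, wz, ...]. A call has 1 to 12 rows; each row shifts and turns the commanded pose from where the row before left it; what a row does not reach is not made up. A row lasts 1/12 s, in which the tool goes at most 41.7 mm and 7.16 degrees, less where a joint would pass 70% of its speed; a pose out of reach is approached as far as the arm can. A call with a gripper value outside its range is refused whole. The fingers move at their own pace and stop on an object; the grip force is fixed at half the most. Time passes only in rows, so rows that do not move let the fingers close. It gives the time, the measured TCP pose, the force and the opening at its end, in the units of the state.
- bot.read_state(): the state, without advancing time (a new reading comes with each control period).
- bot.read_camera(name): name is "side" or "top" or "wrist"; returns the picture (384x512x3 uint8, red, green, blue); there is no depth.
- bot.camera_info(name): a dict with "fx", "fy", "cx", "cy" (pixels), "k1" (the pictures are not rectified: a ray, as slopes to the right and down, at radius r is drawn at 1 + k1 r^2 times it, then the intrinsics apply), "pose" (4x4, takes a point from camera to world coordinates). Camera axes: x right, y up, looking along -z (the intrinsics and any distortion apply to the point x, -y, -z); pixel columns grow to the right and rows downward; lengths in m; the calibration is good to about 2 mm. A picture is of the moment at which its call begins: read the wrist's pose just before it. camera_info takes no time and is no camera call; for the wrist camera it gives the pose at the moment of the call.
- bot.hand_in(): hands the job in, once; it reports no verdict.
Trained networks look in the newest picture that a camera, given by its name, has taken for a name from the list of things; names that differ only in an ending like _2 or _b are one class to them, and where a whole thing is asked for, a point or a joint stands for the part that bears it (a point fixed in the world has none). Each returns a list of dicts, best first, with "score" (0 to 1); they miss things now and then, are a little off and sometimes report something else, mostly with a low value. They report only what shows in the picture. A call takes as long as a camera call.
- bot.regions_of(camera, thing): "region" (384x512 bool, what is visible of it) and "location" ([column, row] in pixels, amid what is visible of it).
- bot.tip_of(camera, thing): "location" ([column, row] in pixels: a listed point, or the origin of a listed thing).
The state is a dict: "time_s": time; "qpos": joint angles; "qd": joint speeds; "joint_efforts": joint torques, N m; "position": TCP position; "tcp_rot": TCP orientation; "wrist_force": force on the tool from outside, world axes, zero at the start; "moment": the same for the moment, N m; "finger_gap": opening from 0.0 (shut) to 1.0 (fully open).
Only numpy, scipy, OpenCV 4.12 (cv2) and the standard library are available. Lean on these libraries where they do the work, as an engineer would, in place of code of your own. Each camera call takes 0.05 s, during which the arm holds its last target.

## Working session

There is one attempt and no reset: what is moved stays moved. The work goes in short steps, Python scripts to look and compute and a tool call to move; the robot and the scene stay as the last step left them, time stands still between calls to the robot, and variables do not carry over. Pictures are saved under pics/ and viewed, and the job is handed in when it is done.

Besides the shell and the picture viewer there is one more tool, called as a command line: name --argument value ..., lists and objects as JSON in quotes. jog_arm: Moves the arm, as the interface text tells. Its arguments: {"type":"object","properties":{"deltas":{"type":"array","items":{"type":"number"}}},"required":["deltas"]}

```bash
mkdir -p pics
cat > h.py <<'E'
import numpy as np, cv2
from rig import bot
def ray(info,px):
    u=(px[0]-info['cx'])/info['fx']; v=(px[1]-info['cy'])/info['fy']
    rd=np.hypot(u,v); r=rd
    for _ in range(30): r=rd/(1+info['k1']*r*r)
    s=r/rd if rd>0 else 1
    d=np.array([u*s,-v*s,-1.]); P=np.array(info['pose'])
    return P[:3,3],P[:3,:3]@d
def onz(info,px,z):
    o,d=ray(info,px); return o+d*(z-o[2])/d[2]
def proj(info,p):
    P=np.array(info['pose']); c=P[:3,:3].T@(np.array(p)-P[:3,3])
    x,y=c[0]/-c[2],-c[1]/-c[2]; k=1+info['k1']*(x*x+y*y)
    return np.array([x*k*info['fx']+info['cx'],y*k*info['fy']+info['cy']])
def tri(i1,p1,i2,p2):
    o1,d1=ray(i1,p1);o2,d2=ray(i2,p2)
    d1/=np.linalg.norm(d1);d2/=np.linalg.norm(d2)
    A=np.stack([d1,-d2],1);t=np.linalg.lstsq(A,o2-o1,rcond=None)[0]
    a=o1+d1*t[0];b=o2+d2*t[1];return (a+b)/2,np.linalg.norm(a-b)
E
python3 - <<'E'
from h import *
for c in ['side','top']:
    im=bot.read_camera(c); cv2.imwrite(f'pics/{c}0.png',im[:,:,::-1]); i=bot.camera_info(c); print(c,{k:np.round(v,3).tolist() for k,v in i.items()})
    for t in ['collar_axis','tab','lock_mark','grip','pointer','index','gauge']:
        r=bot.tip_of(c,t)
        for q in r[:2]: print(t,round(q['score'],2),np.round(q['location'],1))
print(bot.read_state())
E
```

```text
side {'fx': 417.466, 'fy': 417.466, 'cx': 252.957, 'cy': 193.947, 'k1': 0.013, 'pose': [[0.998, 0.045, -0.046, 0.496], [-0.064, 0.617, -0.784, -0.745], [-0.007, 0.785, 0.619, 0.713], [0.0, 0.0, 0.0, 1.0]]}
collar_axis 0.91 [248.9 253.1]
tab 0.85 [260.8 267.1]
lock_mark 0.74 [233.1 300.5]
grip 0.76 [256.9 192.4]
pointer 0.75 [275.2 210.3]
index 0.51 [275.  194.1]
top {'fx': 427.841, 'fy': 427.841, 'cx': 249.328, 'cy': 189.687, 'k1': -0.095, 'pose': [[0.025, 0.984, -0.177, 0.36], [-1.0, 0.022, -0.019, 0.031], [-0.015, 0.178, 0.984, 0.997], [0.0, 0.0, 0.0, 1.0]]}
collar_axis 0.62 [336.8 194.2]
collar_axis 0.59 [243.2 236.8]
tab 0.65 [244.4 234.8]
tab 0.59 [351.5 182.2]
lock_mark 0.71 [360.7 214.6]
lock_mark 0.37 [398.  213.5]
grip 0.6 [251.2 178.4]
pointer 0.96 [251.  164.3]
index 0.61 [226.4 151.9]
gauge 0.59 [278.5 190. ]
{'time_s': 0.8, 'qpos': array([ 1.14899119e+00,  4.23116029e-01,  1.62991097e+00, -2.07615405e-05,
        1.08855603e+00, -1.90017033e-02]), 'qd': array([ 6.88955433e-04, -1.28275409e-04, -1.30784749e-03,  2.09990121e-04,
       -6.41035258e-05, -1.00844775e-03]), 'joint_efforts': array([ 1.07680684e-03, -5.57259965e+01, -2.82141817e+01,  3.64534515e-05,
        7.51735352e-04,  1.74065383e-05]), 'position': array([0.24497581, 0.57497606, 0.30390473]), 'tcp_rot': array([[-9.19969440e-01,  3.91990087e-01,  2.07236642e-05],
       [ 3.91990087e-01,  9.19969441e-01,  1.25402338e-06],
       [-1.85735730e-05,  9.27713410e-06, -1.00000000e+00]]), 'wrist_force': array([0.43928312, 0.37307142, 0.51377128]), 'moment': array([ 0.02395399, -0.03192896,  0.02898402]), 'finger_gap': 0.9991978955084745}
```

Run:
```python
import cv2
for c in ['side','top']:
    im=cv2.imread(f'pics/{c}0.png'); cv2.imwrite(f'pics/{c}0b.png',cv2.resize(im,(768,576),interpolation=cv2.INTER_CUBIC))
im=cv2.imread('pics/side0.png')[150:340,170:360]; cv2.imwrite('pics/sc.png',cv2.resize(im,(600,600),interpolation=cv2.INTER_CUBIC))
im=cv2.imread('pics/top0.png')[110:270,190:410]; cv2.imwrite('pics/tc.png',cv2.resize(im,(792,576),interpolation=cv2.INTER_CUBIC))
```

```text
(no output)
```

View pics/side0b.png

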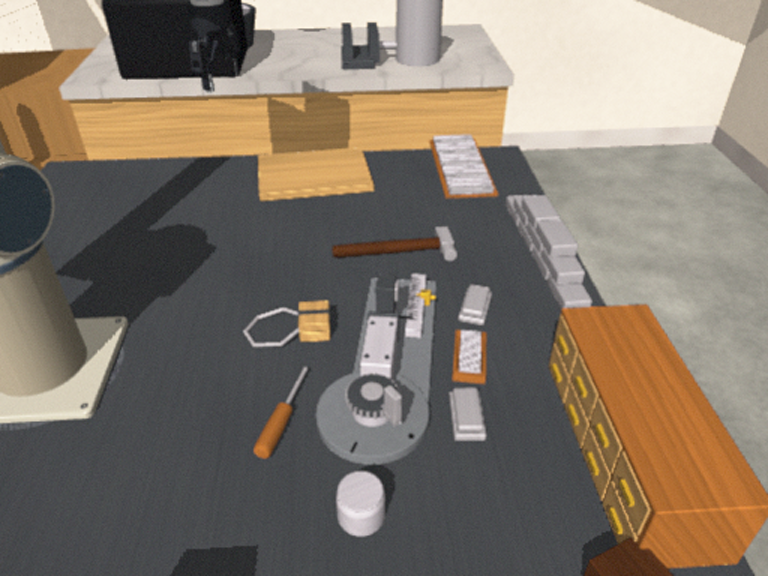

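View pics/tc.png

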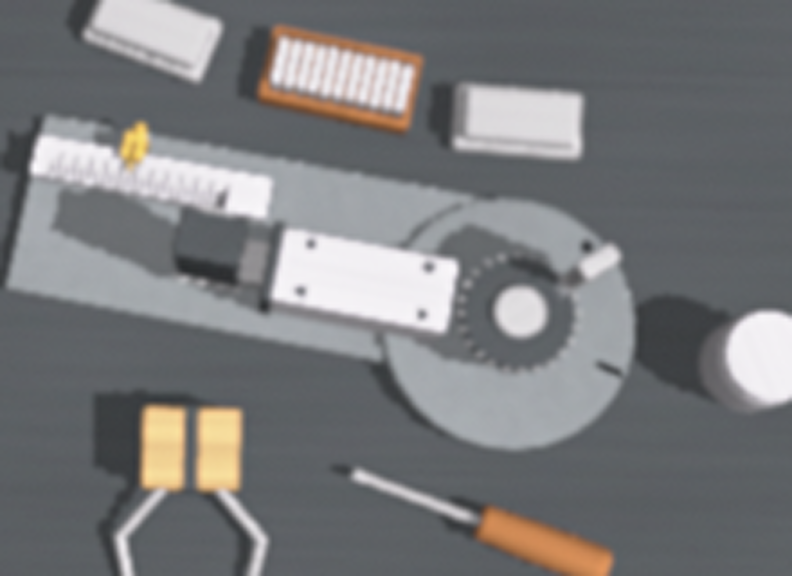

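View pics/sc.png

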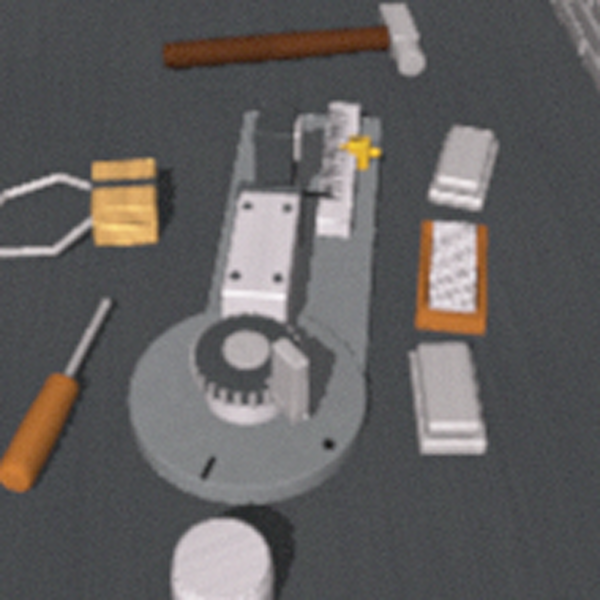

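View pics/top0b.png

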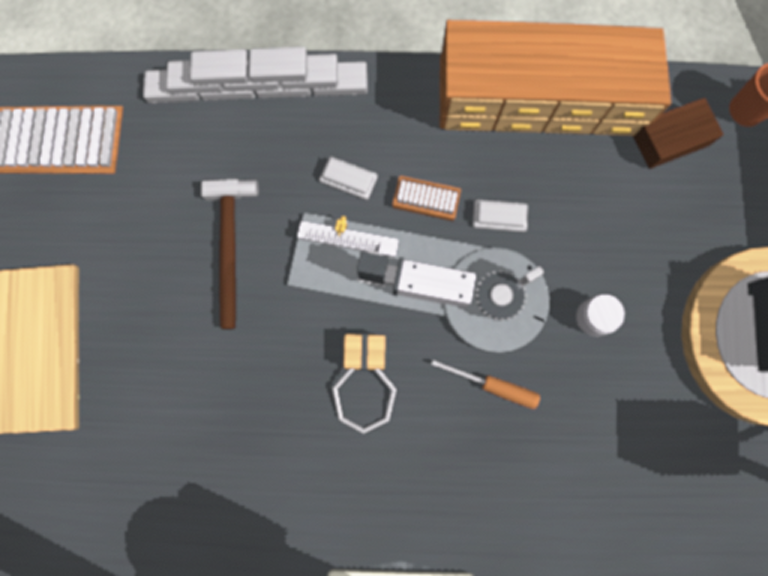

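Run:
```python
from h import *
S=bot.camera_info('side');T=bot.camera_info('top')
pts={'collar_axis':([248.9,253.1],[336.8,194.2],.075),'tab':([260.8,267.1],[351.5,182.2],.08),'lock':([233.1,300.5],[360.7,214.6],.019),'grip':([256.9,192.4],[251.2,178.4],.085),'pointer':([275.2,210.3],[251,164.3],.033),'index':([275,194.1],[226.4,151.9],.033)}
for k,(s,t,z) in pts.items():
    p,e=tri(S,s,T,t); print(k,np.round(p,4),'gap',round(e,4),'S@z',np.round(onz(S,s,z)[:2],4),'T@z',np.round(onz(T,t,z)[:2],4))
```

```text
collar_axis [ 0.5205 -0.1412  0.0809] gap 0.0024 S@z [ 0.522  -0.1353] T@z [ 0.5203 -0.1424]
tab [ 0.5457 -0.1753  0.0753] gap 0.004 S@z [ 0.5434 -0.1801] T@z [ 0.5468 -0.1741]
lock [ 0.4844 -0.2086  0.0158] gap 0.0008 S@z [ 0.4848 -0.211 ] T@z [ 0.4836 -0.2079]
grip [0.5498 0.0455 0.093 ] gap 0.0041 S@z [0.5526 0.0565] T@z [0.5493 0.0455]
pointer [0.5959 0.0478 0.0316] gap 0.0042 S@z [0.5978 0.0468] T@z [0.5934 0.0476]
index [0.611  0.104  0.0423] gap 0.0164 S@z [0.6042 0.1121] T@z [0.6219 0.1056]
```

jog_arm --deltas '[1,14,-35,0,0,0,-1.4,1,14,-35,0,0,0,-1.4,1,14,-35,0,0,0,-1.4,1,14,-35,0,0,0,-1.4,1,14,-35,0,0,0,-1.4,1,14,-35,0,0,0,-1.4,1,14,-35,0,0,0,-1.4,1,14,-35,0,0,0,-1.4,1,14,-35,0,0,0,-1.4,1,14,-35,0,0,0,-1.4,1,14,-35,0,0,0,-1.4,1,14,-35,0,0,0,-1.4]'

```text
time_s: 1.8
position: [0.4133, 0.1533, 0.3043]
tcp_rot: [[-0.767, 0.642, 0.001], [0.642, 0.767, 0.0], [-0.0, 0.001, -1.0]]
wrist_force: [0.1, 0.6, 0.3]
finger_gap: 1.003
```

jog_arm --deltas '[1,14,-35,0,0,0,-1.4,1,14,-35,0,0,0,-1.4,1,14,-35,0,0,0,-1.4,1,14,-35,0,0,0,-1.4,1,14,-35,0,0,0,-1.4,1,14,-35,0,0,0,-1.4,1,14,-35,0,0,0,-1.4,1,0,0,0,0,0,-1.4,1,0,0,0,0,0,0]'

```text
time_s: 2.55
position: [0.5114, -0.0918, 0.3039]
tcp_rot: [[-0.625, 0.781, 0.0], [0.781, 0.625, 0.0], [-0.0, 0.0, -1.0]]
wrist_force: [-1.2, 0.5, -0.5]
finger_gap: 0.999
```

```bash
cat > look.py <<'E'
from h import *
import sys
n=sys.argv[1]; things=sys.argv[2].split(',') if len(sys.argv)>2 else []
Z={'collar_axis':.075,'tab':.08,'lock_mark':.019,'grip':.085,'pointer':.033,'index':.033,'gauge':0}
i=bot.camera_info('wrist'); im=bot.read_camera('wrist'); cv2.imwrite(f'pics/{n}.png',cv2.resize(im[:,:,::-1],(768,576),interpolation=cv2.INTER_CUBIC))
for t in things:
    for q in bot.tip_of('wrist',t)[:2]: print(t,round(q['score'],2),np.round(q['location'],1),np.round(onz(i,q['location'],Z[t])[:2],4))
s=bot.read_state(); print(s['time_s'],np.round(s['position'],4),np.round(s['wrist_force'],1),np.round(s['moment'],2),s['finger_gap'],np.round(s['tcp_rot'],3).tolist()); print(np.round(i['pose'],3).tolist(),i['fx'],i['k1'])
E
python3 look.py w1 collar_axis,tab,lock_mark,grip,pointer,index
```

```text
collar_axis 0.57 [236.6 212.7] [ 0.5201 -0.1386]
tab 0.62 [233.9 252.8] [ 0.5497 -0.1827]
lock_mark 0.87 [197.  217.5] [ 0.4909 -0.2018]
grip 0.8 [371.2 104.5] [0.5538 0.0497]
pointer 0.74 [377.5 130.1] [0.5996 0.0469]
index 0.64 [418.4  97.5] [0.6108 0.1076]
2.9 [ 0.5107 -0.089   0.3041] [ 0.9 -0.4  0.1] [-0.01  0.05 -0.03] 0.9952812706352377 [[-0.63, 0.777, 0.0], [0.777, 0.63, 0.0], [0.0, 0.0, -1.0]]
[[0.781, -0.59, -0.202, 0.46], [0.624, 0.74, 0.252, -0.027], [0.001, -0.323, 0.946, 0.373], [0.0, 0.0, 0.0, 1.0]] 265.13239211190574 -0.05312111530813536
```

View pics/w1.png

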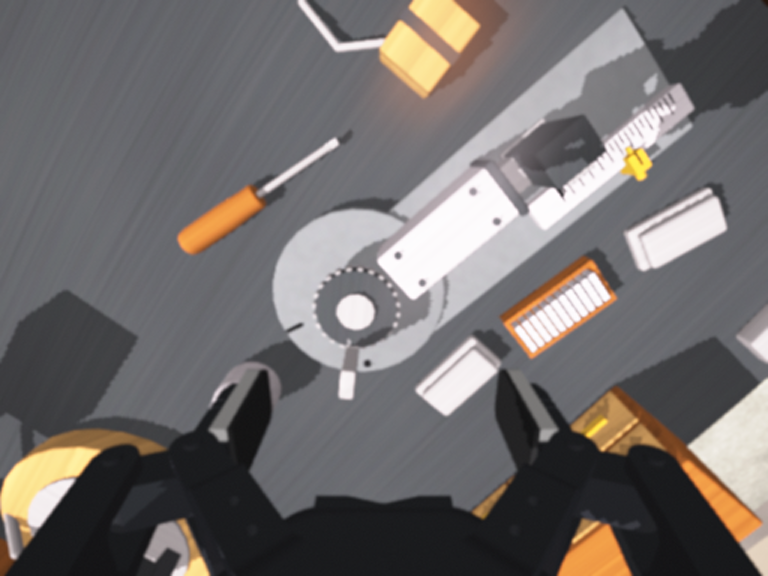

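```bash
python3 look.py w2 collar_axis,tab,lock_mark,grip,pointer,index
python3 - <<'E'
import cv2
im=cv2.imread('pics/w2.png')
cv2.imwrite('pics/w2a.png',cv2.resize(im[170:410,260:560],(750,600),interpolation=cv2.INTER_CUBIC))
cv2.imwrite('pics/w2b.png',cv2.resize(im[80:240,480:700],(792,576),interpolation=cv2.INTER_CUBIC))
E
```

```text
collar_axis 0.86 [235.9 216.5] [ 0.5221 -0.1404]
tab 0.64 [233.6 250.5] [ 0.5473 -0.1773]
tab 0.57 [281.3  36.9] [0.4381 0.0421]
lock_mark 0.63 [194.9 218. ] [ 0.489  -0.2018]
grip 0.7 [233.6 251.9] [ 0.547  -0.1763]
grip 0.62 [370.5 107.2] [0.5537 0.0504]
pointer 0.64 [375.6 130.7] [0.5967 0.0482]
index 0.72 [418.7 101.9] [0.6132 0.1079]
3.25 [ 0.511  -0.0899  0.3039] [-0.3  0.1 -1. ] [-0.03 -0.04  0.03] 1.0022432853051007 [[-0.628, 0.778, 0.0], [0.778, 0.628, -0.0], [-0.0, 0.0, -1.0]]
[[0.778, -0.595, -0.203, 0.459], [0.629, 0.736, 0.251, -0.024], [0.0, -0.323, 0.946, 0.373], [0.0, 0.0, 0.0, 1.0]] 265.13239211190574 -0.05312111530813536
```

View pics/w2a.png

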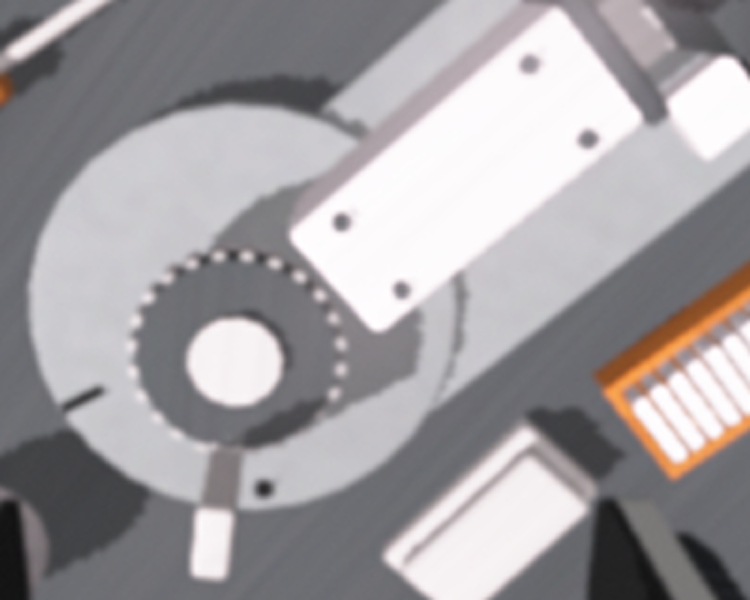

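View pics/w2b.png

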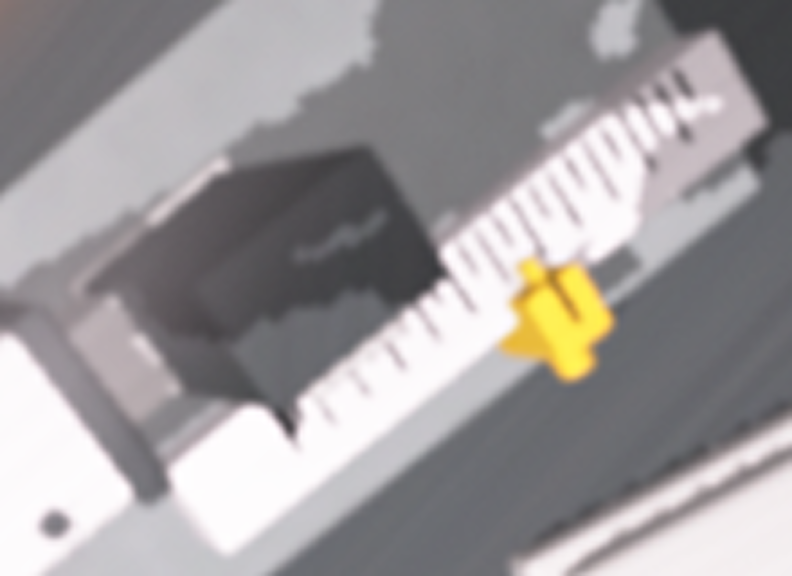

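```bash
cat > fit.py <<'E'
from h import *
from scipy.optimize import least_squares
S=bot.camera_info('side');T=bot.camera_info('top');W=bot.camera_info('wrist')
a=lambda x,y:((x/2.5+260)/1.5,(y/2.5+170)/1.5)
b=lambda x,y:((x/3.6+480)/1.5,(y/3.6+80)/1.5)
s=lambda x,y:(170+x*190/600,150+y*190/600)
t=lambda x,y:(190+x/3.6,110+y/3.6)
def rot(a): return np.array([np.cos(a),np.sin(a)])
# param: x,y,yaw,c,tabang(from lock, rad),py,iy, wrist offset
def pts(p):
    x,y,yaw,c,al,py,iy,lk=p[:8]
    R=np.array([[np.cos(yaw),-np.sin(yaw)],[np.sin(yaw),np.cos(yaw)]])
    g=lambda X,Y,z:np.r_[R@[X,Y]+[x,y],z]
    m=lambda r,ang,z:g(r*np.cos(ang),c+r*np.sin(ang),z)
    return dict(t0=g(-.023,-.076,.066),t1=g(.023,-.076,.066),t2=g(.023,.040,.066),t3=g(-.023,.04,.066),
      bar=m(.071,lk,.019),dot=m(.071,lk+1.2,.019),hub=g(0,c,.075),tab=m(.048,lk+al,.098),ptr=g(.046,py,.033),idx=g(.052,iy,.033),ring=g(0,c,.056),hh=g(0,py,.105))
obs=[(W,'t0',a(292,232)),(W,'t1',a(378,332)),(W,'t2',a(640,118)),(W,'t3',a(552,8)),(W,'bar',a(85,399)),(W,'dot',a(264,488)),(W,'tab',a(212,543)),(W,'ptr',b(295,440)),(W,'idx',b(527,265)),(W,'ring',a(238,350)),
(T,'t0',t(447,330)),(T,'t1',t(460,260)),(T,'t2',t(283,228)),(T,'t3',t(270,298)),(T,'bar',t(609,368)),(T,'dot',t(587,246)),(T,'tab',t(600,260)),(T,'ptr',t(220,196)),(T,'idx',t(131,160)),
(S,'t2',s(299,193)),(S,'t3',s(240,190)),(S,'t1',s(288,295)),(S,'t0',s(222,291)),(S,'bar',s(209,467)),(S,'dot',s(329,443)),(S,'tab',s(291,350)),(S,'idx',s(342,150)),(S,'ptr',s(333,194))]
def res(p):
    P=pts(p); r=[]
    for n,(i,k,o) in enumerate(obs):
        off={id(W):0,id(T):8,id(S):11}[id(i)]
        sh=p[8:11] if i is W else (p[11:14] if i is T else p[14:17])
        r+=list(proj(i,P[k]+sh)-o)
    return np.r_[r,p[8:]/.0015]
p0=np.r_[.54,-.01,-.148,-.13,1.2,.06,.12,-1.9,np.zeros(9)]
f=least_squares(res,p0,loss='soft_l1'); p=f.x
if __name__=='__main__':
    print(np.round(p,4)); r=res(p)[:-9].reshape(-1,2)
    for (i,k,o),e in zip(obs,r): print({id(W):'W',id(T):'T',id(S):'S'}[id(i)],k,np.round(e,1))
    P=pts(p); print({k:np.round(v,4).tolist() for k,v in P.items()})
    ang=np.arctan2(*(P['bar']-P['hub'])[[1,0]]); print('lock angle deg',np.degrees(ang),'tab ang',np.degrees(ang+p[4]), 'draw mm',(p[6]-p[5])*1e3)
E
python3 fit.py
```

```text
[ 5.3940e-01 -2.6100e-02 -1.6520e-01 -1.1560e-01  9.6780e-01  7.9500e-02
  1.4270e-01 -1.8336e+00  8.0000e-04 -2.0000e-04 -2.7000e-03 -1.2000e-03
  1.0000e-04 -3.0000e-04  3.0000e-04  1.0000e-04 -2.0000e-04]
W t0 [-3.9  3.3]
W t1 [-2.2  3.1]
W t2 [ 3.4 -1.6]
W t3 [ 3.1 -3. ]
W bar [-0.1 -0.3]
W dot [ 0.1 -0.6]
W tab [0.1 0. ]
W ptr [-0.6 -2. ]
W idx [-0.   0.7]
W ring [0.  2.1]
T t0 [1.4 0.6]
T t1 [ 1.2 -0.1]
T t2 [-1.1 -0.8]
T t3 [-1.2 -0.2]
T bar [ 0.  -0.3]
T dot [-0.3 -0. ]
T tab [-0.1 -0.2]
T ptr [ 1.1 -1.4]
T idx [-0.4  1.2]
S t2 [ 0.5 -0.6]
S t3 [ 0.  -0.8]
S t1 [-0.2  1.7]
S t0 [-0.4  1.6]
S bar [-0.1 -0.1]
S dot [-0.2  0. ]
S tab [-0.3  0.5]
S idx [ 0.8 -2.1]
S ptr [-0.  -0.6]
{'t0': [0.5042, -0.0973, 0.066], 't1': [0.5496, -0.1048, 0.066], 't2': [0.5687, 0.0096, 0.066], 't3': [0.5233, 0.0172, 0.066], 'bar': [0.4909, -0.2047, 0.019], 'dot': [0.5699, -0.191, 0.019], 'hub': [0.5204, -0.1401, 0.075], 'tab': [0.5451, -0.1813, 0.098], 'ptr': [0.5978, 0.0447, 0.033], 'idx': [0.6142, 0.1061, 0.033], 'ring': [0.5204, -0.1401, 0.056], 'hh': [0.5525, 0.0523, 0.105]}
lock angle deg -114.52363028267062 tab ang -59.070852377290755 draw mm 63.22864232572445
```

```bash
sed -i "s/lk=p\[:8\]/lk=p[:8];e0,e1=p[17:19]/; s/-.076,.066/e0,.066/g; s/g(.023,.040,.066)/g(.023,e1,.066)/; s/g(-.023,.04,.066)/g(-.023,e1,.066)/; s/p\[8:\]\/.0015/p[8:17]\/.0015,(p[17]+.076)\/.003/; s/np.zeros(9)\]/np.zeros(9),-.076,.03]/; s/\[:-9\]/[:-10]/" fit.py; python3 fit.py
```

```text
[ 5.3980e-01 -2.1100e-02 -1.6550e-01 -1.2020e-01  9.6880e-01  7.4000e-02
  1.3690e-01 -1.8296e+00  4.0000e-04  1.0000e-04 -9.0000e-04 -1.1000e-03
 -0.0000e+00  2.0000e-04  5.0000e-04 -1.0000e-04 -2.0000e-04 -7.6000e-02
  3.0700e-02]
W t0 [-1.2  0.3]
W t1 [0.6 0.5]
W t2 [0.6 0.4]
W t3 [ 0.2 -1.1]
W bar [-0.4 -0.4]
W dot [ 0.1 -0.7]
W tab [0.1 0.1]
W ptr [-0.5 -2.2]
W idx [0.1 0.4]
W ring [-0.2  1.8]
T t0 [-0.7  0.3]
T t1 [-1.  -0.5]
T t2 [ 0.9 -0.4]
T t3 [0.7 0.2]
T bar [-0.  -0.3]
T dot [-0.5 -0.1]
T tab [-0.2 -0.2]
T ptr [ 1.3 -1.3]
T idx [-0.   1.3]
S t2 [0.3 0.6]
S t3 [-0.3  0.3]
S t1 [-0.1  0.1]
S t0 [-0.2 -0. ]
S bar [-0.  -0.1]
S dot [-0.3 -0.2]
S tab [-0.3  0.4]
S idx [ 0.7 -1.9]
S ptr [-0.1 -0.4]
{'t0': [0.5046, -0.0923, 0.066], 't1': [0.5499, -0.0999, 0.066], 't2': [0.5675, 0.0054, 0.066], 't3': [0.5221, 0.013, 0.066], 'bar': [0.4907, -0.2043, 0.019], 'dot': [0.5697, -0.1903, 0.019], 'hub': [0.52, -0.1396, 0.075], 'tab': [0.5448, -0.1807, 0.098], 'ptr': [0.5973, 0.0443, 0.033], 'idx': [0.6136, 0.1054, 0.033], 'ring': [0.52, -0.1396, 0.056], 'hh': [0.552, 0.0519, 0.105]}
lock angle deg -114.31259457213675 tab ang -58.80530709646989 draw mm 62.84943058047815
```

jog_arm --deltas '[0.7,11,-30,-10,0,0,-2.6,0.7,11,-30,-10,0,0,-2.6,0.7,12,-31,-10,0,0,-2.5,0.7,0,0,-30,0,0,0,0.7,0,0,-30,0,0,0,0.7,0,0,-20,0,0,0,0.7,0,0,0,0,0,0,0.7,0,0,0,0,0,0]'

```text
time_s: 3.92
position: [0.5445, -0.1809, 0.1931]
tcp_rot: [[-0.518, 0.855, -0.002], [0.855, 0.518, 0.001], [0.002, -0.002, -1.0]]
wrist_force: [0.6, -0.0, 0.9]
finger_gap: 0.703
```

```bash
python3 look.py w3 tab,collar_axis,lock_mark
```

```text
tab 0.75 [259.1 220.4] [ 0.5467 -0.179 ]
collar_axis 0.87 [256.3 155.8] [ 0.52  -0.139]
lock_mark 0.82 [196.4 186.7] [ 0.4916 -0.2031]
4.1167 [ 0.546  -0.1812  0.1957] [ 0.2 -0.4 -0.1] [ 0.02 -0.06 -0.07] 0.7022035888973016 [[-0.519, 0.855, 0.003], [0.855, 0.519, -0.001], [-0.002, 0.002, -1.0]]
[[0.856, -0.49, -0.165, 0.502], [0.517, 0.81, 0.275, -0.11], [-0.001, -0.321, 0.947, 0.263], [0.0, 0.0, 0.0, 1.0]] 265.13239211190574 -0.05312111530813536
```

View pics/w3.png

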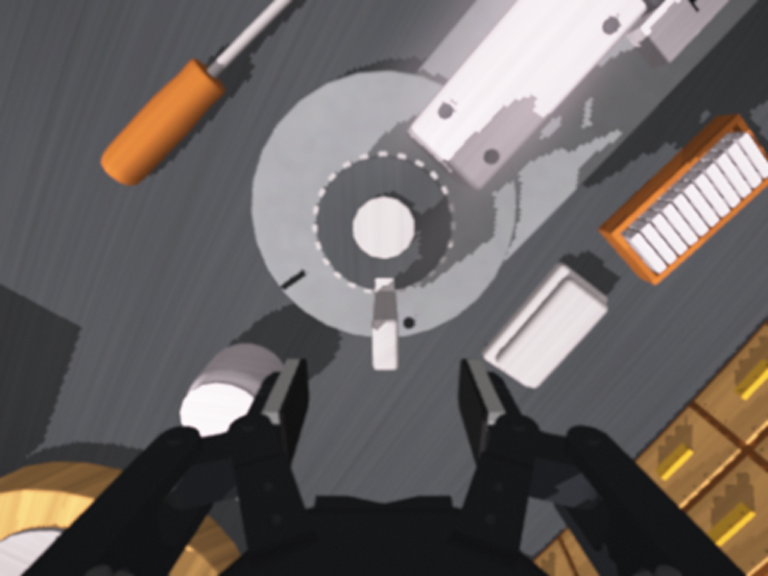

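jog_arm --deltas '[0.6,0,0,-30,0,0,0,0.5,0,0,-30,0,0,0,0.3,0,0,0,0,0,0,0.1,0,0,0,0,0,0,0,0,0,0,0,0,0,0,0,0,0,0,0,0,0,0,0,0,0,0,0,0,0,0,0,0,0]'

```text
$.deltas: bad value
```

```bash
python3 look.py w4 tab,collar_axis,lock_mark; python3 -c "
import numpy as np
c=np.array([520,-140]);f=lambda a:c+48*np.array([np.cos(a),np.sin(a)])
A=np.radians(-58.8-np.arange(0,11)*5.55);P=[f(a) for a in A];print(np.round(np.diff(P,axis=0),1).tolist())"
```

```text
tab 0.6 [256.3 218.6] [ 0.5468 -0.1803]
tab 0.38 [338.7  38.1] [ 0.5272 -0.0485]
collar_axis 0.88 [254.9 153.2] [ 0.5205 -0.1388]
lock_mark 0.64 [194.8 183.8] [ 0.4913 -0.2028]
lock_mark 0.17 [254.2 154.5] [ 0.5258 -0.1487]
4.3167 [ 0.5454 -0.1811  0.1949] [ 0.2  0.3 -0.3] [-0.02 -0.04 -0.  ] 0.6993736616774477 [[-0.519, 0.855, 0.002], [0.855, 0.519, -0.001], [-0.001, 0.001, -1.0]]
[[0.856, -0.489, -0.17, 0.503], [0.518, 0.81, 0.277, -0.11], [0.002, -0.325, 0.946, 0.265], [0.0, 0.0, 0.0, 1.0]] 265.13239211190574 -0.05312111530813536
[[-4.1, -2.2], [-4.3, -1.8], [-4.4, -1.4], [-4.5, -0.9], [-4.6, -0.5], [-4.6, -0.1], [-4.6, 0.4], [-4.6, 0.8], [-4.5, 1.3], [-4.3, 1.7]]
```

View pics/w4.png

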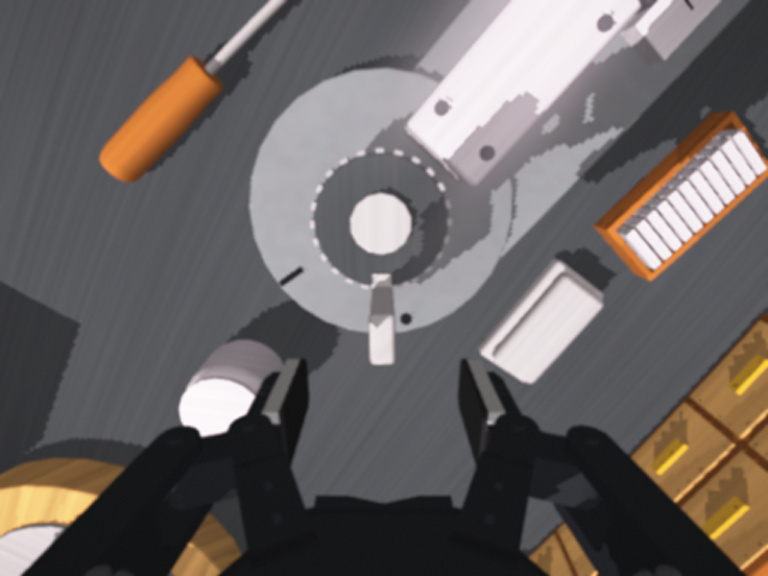

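jog_arm --deltas '[0.6,0,0,-30,0,0,0,0.5,0,0,-30,0,0,0,0.3,0,0,0,0,0,0,0.1,0,0,0,0,0,0,0,0,0,0,0,0,0,0,0,0,0,0,0,0,0,0,0,0,0,0,0]'

```text
time_s: 4.9
position: [0.5449, -0.181, 0.1346]
tcp_rot: [[-0.519, 0.855, 0.0], [0.855, 0.519, -0.0], [-0.0, 0.0, -1.0]]
wrist_force: [-1.1, -0.6, -8.3]
finger_gap: 0.133
```

```bash
python3 look.py w5 tab,collar_axis,lock_mark
```

```text
tab 0.61 [257.2 265.7] [ 0.546  -0.1806]
collar_axis 0.68 [254.8 178.6] [ 0.5202 -0.1403]
lock_mark 0.78 [178.  209.7] [ 0.4911 -0.2043]
lock_mark 0.5 [256.4 176.6] [ 0.5284 -0.1517]
5.1 [ 0.5449 -0.1811  0.1346] [-2.3 -0.1 -3.4] [0.04 0.35 0.14] 0.12944413776008598 [[-0.518, 0.855, 0.0], [0.855, 0.518, -0.0], [-0.0, 0.0, -1.0]]
[[0.856, -0.49, -0.168, 0.502], [0.518, 0.81, 0.276, -0.11], [0.0, -0.323, 0.946, 0.204], [0.0, 0.0, 0.0, 1.0]] 265.13239211190574 -0.05312111530813536
```

View pics/w5.png

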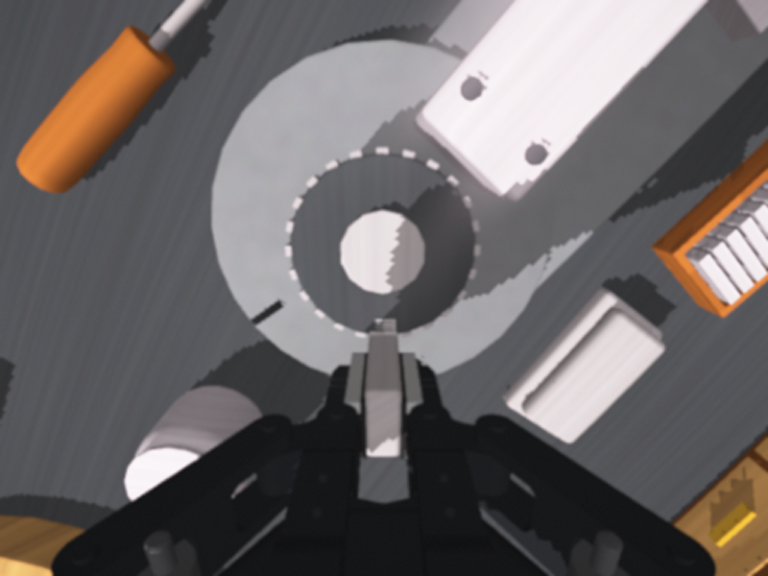

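jog_arm --deltas '[0,-4.1,-2.2,0,0,0,-5.55,0,-4.3,-1.8,0,0,0,-5.55,0,-4.4,-1.4,0,0,0,-5.55,0,-4.5,-0.9,0,0,0,-5.55,0,-4.6,-0.5,0,0,0,-5.55]'

```text
time_s: 5.52
position: [0.5225, -0.1882, 0.1345]
tcp_rot: [[-0.057, 0.998, -0.001], [0.998, 0.057, -0.001], [-0.001, -0.001, -1.0]]
wrist_force: [-4.0, -0.9, -1.6]
finger_gap: 0.134
```

Low forces; continue the arc to the mark.

jog_arm --deltas '[0,-4.6,-0.1,0,0,0,-5.55,0,-4.6,0.4,0,0,0,-5.55,0,-4.6,0.8,0,0,0,-5.55,0,-4.5,1.3,0,0,0,-5.55,0,-4.3,1.7,0,0,0,-5.55,0,0,0,0,0,0,0,0,0,0,0,0,0,0]'

```text
time_s: 6.1
position: [0.4994, -0.184, 0.1345]
tcp_rot: [[0.411, 0.911, -0.002], [0.911, -0.411, -0.0], [-0.001, -0.001, -1.0]]
wrist_force: [-5.8, -3.2, -0.6]
finger_gap: 0.132
```

```bash
python3 look.py w6 tab,collar_axis,lock_mark
```

```text
tab 0.63 [257.9 264. ] [ 0.5012 -0.1836]
collar_axis 0.87 [252.5 176.5] [ 0.5184 -0.1389]
lock_mark 0.6 [254.8 245.6] [ 0.4899 -0.2043]
lock_mark 0.55 [255.5 264.3] [ 0.4832 -0.2202]
6.3 [ 0.4995 -0.1841  0.1345] [-6.7 -3.3  0.8] [-0.44  0.97  0.13] 0.1339563131656622 [[0.411, 0.912, -0.002], [0.912, -0.411, -0.0], [-0.001, -0.001, -1.0]]
[[0.911, 0.39, 0.134, 0.534], [-0.413, 0.862, 0.294, -0.108], [-0.001, -0.323, 0.946, 0.204], [0.0, 0.0, 0.0, 1.0]] 265.13239211190574 -0.05312111530813536
```

View pics/w6.png

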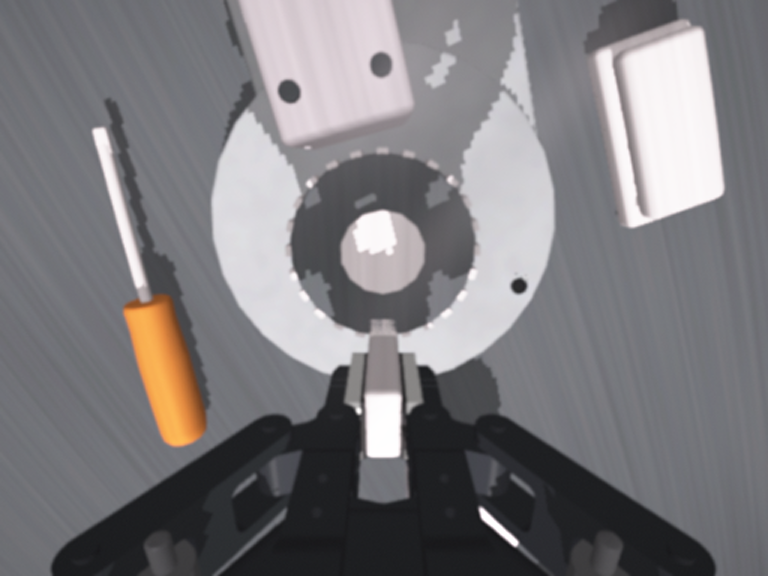

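jog_arm --deltas '[0.3,0,0,0,0,0,0,0.6,0,0,0,0,0,0,0.8,0,0,0,0,0,0,0.8,0,0,20,0,0,0,0.8,0,0,30,0,0,0,0.8,0,0,40,0,0,0,0.8,0,0,40,0,0,0,0.8,0,0,20,0,0,0,0.8,0,0,0,0,0,0,0.8,0,0,0,0,0,0,0.8,0,0,0,0,0,0]'

```text
time_s: 7.22
position: [0.5002, -0.1835, 0.2835]
tcp_rot: [[0.411, 0.912, -0.0], [0.912, -0.411, 0.0], [0.0, -0.0, -1.0]]
wrist_force: [-0.4, -0.2, -0.1]
finger_gap: 0.803
```

```bash
python3 look.py w7 tab,collar_axis,lock_mark;  python3 -c "
import cv2
im=cv2.imread('pics/w7.png');cv2.imwrite('pics/w7a.png',cv2.resize(im[150:390,250:550],(750,600),interpolation=cv2.INTER_CUBIC))"
```

```text
tab 0.69 [259.7 186.3] [ 0.5046 -0.1858]
lock_mark 0.71 [257.1 188.1] [ 0.4937 -0.2041]
7.4167 [ 0.5    -0.1835  0.2825] [-0.3 -0.6 -0.1] [-0.04 -0.   -0.03] 0.7994253262062516 [[0.411, 0.912, -0.002], [0.912, -0.411, 0.001], [-0.0, -0.003, -1.0]]
[[0.911, 0.39, 0.133, 0.535], [-0.412, 0.862, 0.294, -0.108], [0.0, -0.322, 0.947, 0.353], [0.0, 0.0, 0.0, 1.0]] 265.13239211190574 -0.05312111530813536
```

View pics/w7a.png

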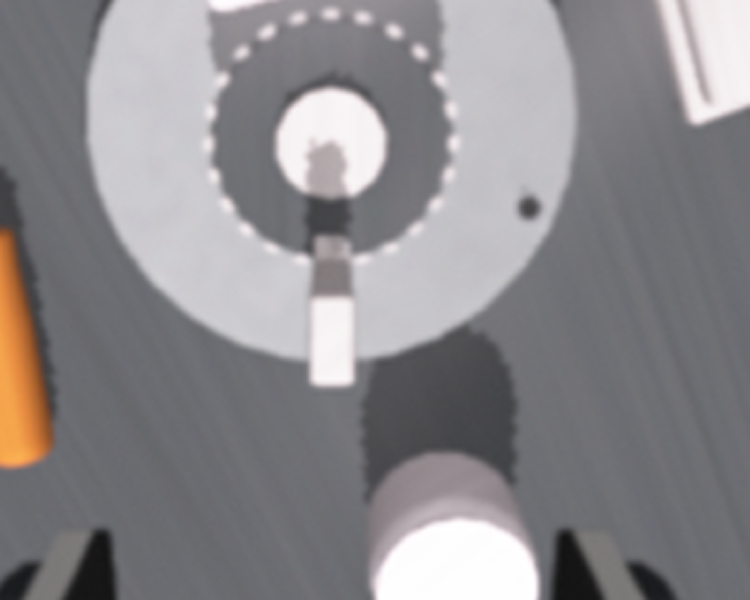

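jog_arm --deltas '[0.8,7,33,0,0,0,2.1,0.8,7,33,0,0,0,2.1,0.8,7,33,0,0,0,2.1,0.8,7,33,0,0,0,2.1,0.8,7,34,0,0,0,2.1,0.8,8,34,0,0,0,2.1,0.8,8,34,0,0,0,2.2,0.8,0,0,0,0,0,0,0.8,0,0,0,0,0,0,0.8,0,0,0,0,0,0,0.8,0,0,0,0,0,0]'

```text
time_s: 8.33
position: [0.551, 0.0493, 0.2833]
tcp_rot: [[0.166, 0.986, -0.001], [0.986, -0.166, -0.0], [-0.001, -0.001, -1.0]]
wrist_force: [0.2, 0.4, 0.0]
finger_gap: 0.798
```

```bash
python3 look.py w8 tab,lock_mark,grip,pointer,index;python3 - <<'E'
from h import *
im=bot.read_camera('side'); cv2.imwrite('pics/s8.png',cv2.resize(im[150:340,170:360,::-1],(600,600),interpolation=cv2.INTER_CUBIC))
im=bot.read_camera('top'); cv2.imwrite('pics/t8.png',cv2.resize(im[150:270,290:410,::-1],(600,600),interpolation=cv2.INTER_CUBIC))
E
```

```text
lock_mark 0.8 [243.4 326.2] [ 0.489  -0.2008]
grip 0.62 [253.4 182.4] [0.55  0.055]
pointer 0.85 [291.1 171.7] [0.5954 0.0459]
index 0.62 [298.9 116.6] [0.6127 0.1099]
8.6333 [0.5514 0.0495 0.284 ] [-0.2 -0.8 -0.8] [-0.03 -0.   -0.01] 0.7956966714553987 [[0.166, 0.986, 0.0], [0.986, -0.166, -0.0], [-0.0, 0.0, -1.0]]
[[0.986, 0.158, 0.055, 0.565], [-0.167, 0.933, 0.318, 0.131], [-0.001, -0.323, 0.946, 0.352], [0.0, 0.0, 0.0, 1.0]] 265.13239211190574 -0.05312111530813536
```

View pics/w8.png

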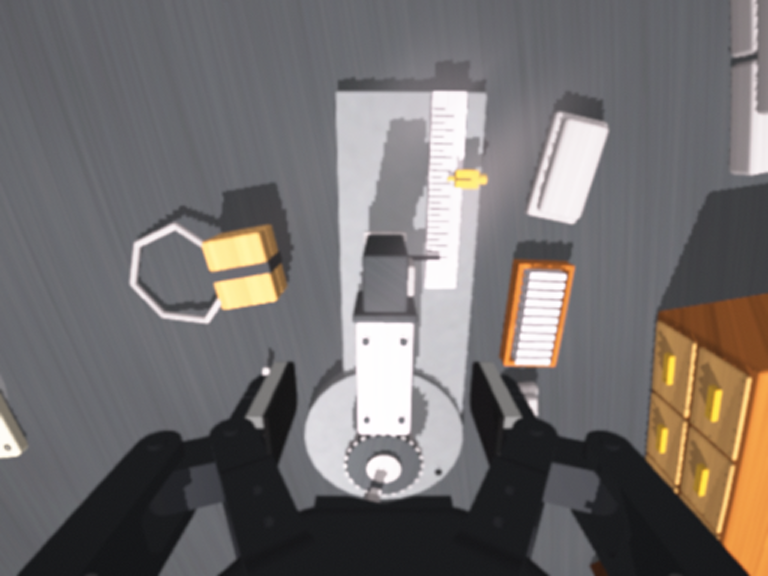

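View pics/s8.png

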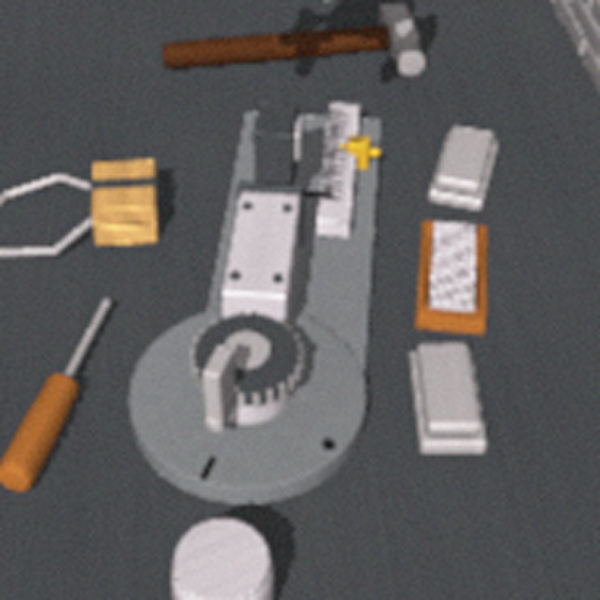

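View pics/t8.png

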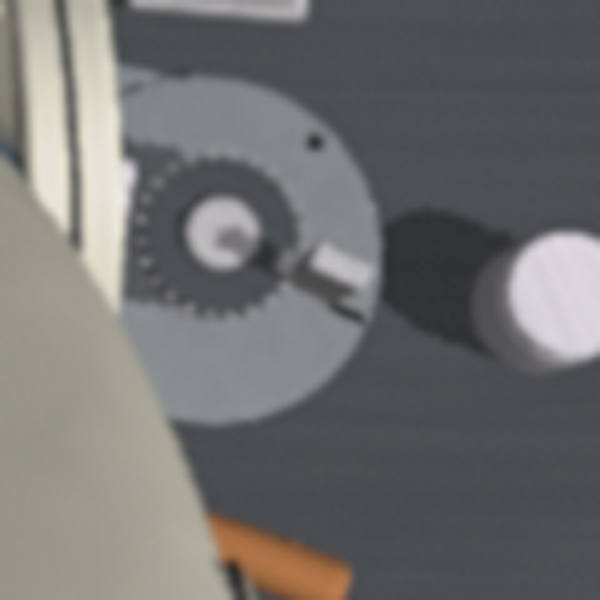

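Run:
```python
from h import *
T=bot.camera_info('top');c=np.array([.5200,-.1397])
for n,px,z in [('tabtop',(341,267),.098),('bar',(342,306),.019),('dot',(315,142),.019)]:
    p=onz(T,(290+px[0]/5,150+px[1]/5),z)[:2]-[-.0011,0]; d=p-c; print(n,p,np.hypot(*d),np.degrees(np.arctan2(d[1],d[0])))
im=cv2.imread('pics/w8.png'); cv2.imwrite('pics/w8a.png',cv2.resize(im[70:320,330:510],(576,800)[::1],interpolation=cv2.INTER_CUBIC)[:600] if 0 else cv2.resize(im[80:320,330:510],(450,600),interpolation=cv2.INTER_CUBIC))
```

```text
tabtop [ 0.4985731  -0.18367428] 0.048916758274773126 -115.97811095969112
bar [ 0.49245033 -0.2026852 ] 0.068746774609104 -113.62452294009125
dot [ 0.56947976 -0.19148523] 0.0716237177046486 -46.304211904848984
```

View pics/w8a.png

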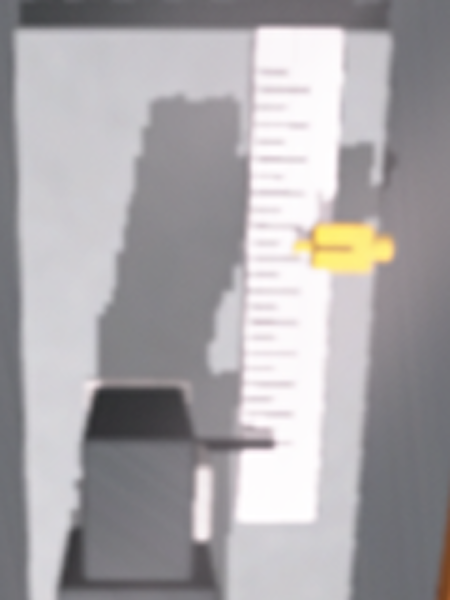

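Run:
```python
from h import *
W=bot.camera_info('wrist'); o=np.array([.5398,-.0211]);a=-.1655
R=np.array([[np.cos(a),-np.sin(a)],[np.sin(a),np.cos(a)]])
for n,px,z in [('idx',(296,247),.033),('ptr',(272,442),.033),('btn_far',(205,465),.085),('btn_near',(205,543),.085),('topfar L',(88,440),.105),('topfar R',(193,440),.105),('topnear L',(83,578),.105),('topnear R',(190,578),.105),('scale near R',(316,523),.028),('scale near L',(240,518),.028),('scale far L',(255,27),.028)]:
    q=((px[0]/2.5+330)/1.5,(px[1]/2.5+80)/1.5)
    p=onz(W,q,z)[:2]; print(n,np.round(p,4),'gauge',np.round((R.T@(p-o))*1e3,1))
s=bot.read_state();print(R.T@(s['position'][:2]-o)*1e3)
```

```text
idx [0.6133 0.1075] gauge [ 51.3 139. ]
ptr [0.5981 0.0467] gauge [46.4 76.5]
btn_far [0.5735 0.0571] gauge [20.4 82.7]
btn_near [0.5702 0.0342] gauge [20.9 59.6]
topfar L [0.5443 0.0742] gauge [-11.2  94.8]
topfar R [0.5708 0.0697] gauge [15.7 94.7]
topnear L [0.5362 0.0371] gauge [-13.2  56.8]
topnear R [0.5645 0.0323] gauge [15.5 56.8]
scale near R [0.6102 0.0143] gauge [63.6 46.5]
scale near L [0.5845 0.0205] gauge [37.2 48.4]
scale far L [0.6097 0.1728] gauge [ 37.  202.7]
[-0.17488064 71.89286388]
```

jog_arm --deltas '[0.8,0,0,-36,0,0,0,0.8,0,0,-36,0,0,0,0.8,0,0,-36,0,0,0,0.8,0,0,-37,0,0,0,0.6,0,0,0,0,0,0,0.5,0,0,0,0,0,0,0.5,0,0,0,0,0,0]'

```text
time_s: 9.32
position: [0.5525, 0.0503, 0.1404]
tcp_rot: [[0.165, 0.986, 0.002], [0.986, -0.165, 0.0], [0.0, 0.002, -1.0]]
wrist_force: [0.8, -0.7, 1.1]
finger_gap: 0.504
```

```bash
python3 look.py w9 grip,pointer,index
```

```text
grip 0.81 [254.6 259.2] [0.5529 0.0539]
pointer 0.61 [317.  221.1] [0.5978 0.0452]
index 0.76 [332. 130.] [0.6136 0.1086]
9.5167 [0.5528 0.0504 0.1413] [-0.4  0.9  0.1] [ 0.04 -0.02 -0.02] 0.504479311699755 [[0.165, 0.986, 0.004], [0.986, -0.165, 0.0], [0.001, 0.004, -1.0]]
[[0.986, 0.158, 0.051, 0.566], [-0.166, 0.933, 0.318, 0.132], [0.002, -0.322, 0.947, 0.21], [0.0, 0.0, 0.0, 1.0]] 265.13239211190574 -0.05312111530813536
```

View pics/w9.png

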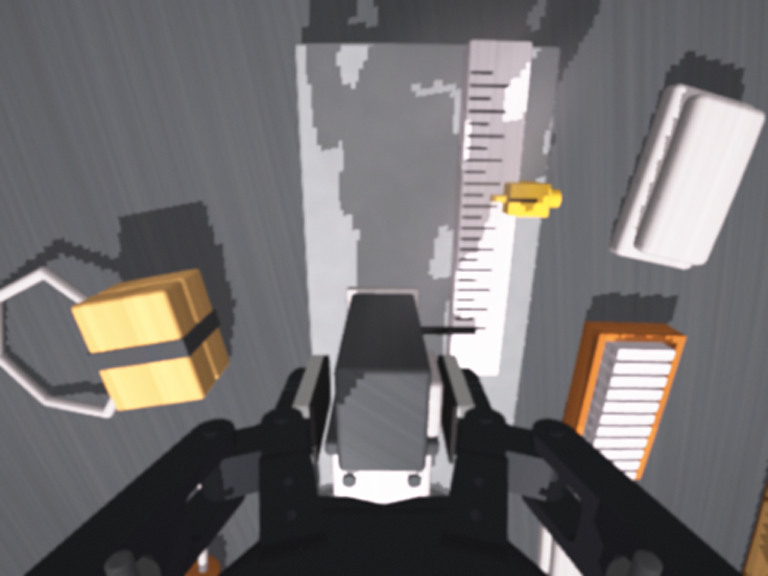

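jog_arm --deltas '[0.5,0,2,0,0,0,0,0.3,0,0,0,0,0,0,0,0,0,0,0,0,0,0,0,0,0,0,0,0,0,0,0,0,0,0,0,0,0,0,0,0,0,0]'

```text
time_s: 10.02
position: [0.5524, 0.0526, 0.1406]
tcp_rot: [[0.165, 0.986, 0.003], [0.986, -0.165, 0.001], [0.001, 0.002, -1.0]]
wrist_force: [-0.8, 1.3, 11.0]
finger_gap: 0.344
```

```bash
python3 look.py w10 pointer,index;python3 - <<'E'
from h import *
im=cv2.imread('pics/w10.png'); cv2.imwrite('pics/w10a.png',cv2.resize(im[150:400,370:600],(552,600),interpolation=cv2.INTER_CUBIC))
E
```

```text
pointer 0.83 [318.5 224.1] [0.5988 0.0448]
pointer 0.75 [117.4 217.3] [0.4537 0.0748]
index 0.58 [331.5 137.2] [0.6131 0.1063]
10.1667 [0.5524 0.0526 0.1407] [-0.5  0.7 11.6] [ 0.14  0.29 -0.27] 0.34383905601631576 [[0.165, 0.986, 0.003], [0.986, -0.165, 0.001], [0.001, 0.002, -1.0]]
[[0.986, 0.159, 0.051, 0.566], [-0.167, 0.934, 0.318, 0.135], [0.003, -0.322, 0.947, 0.21], [0.0, 0.0, 0.0, 1.0]] 265.13239211190574 -0.05312111530813536
```

View pics/w10a.png

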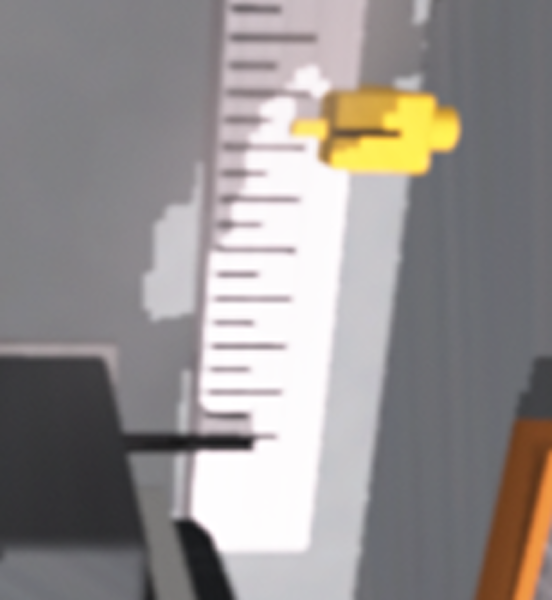

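```bash
cat > m.py <<'E'
from h import *
import sys
def run(pts,ox,oy,sc,W):
    o=np.array([.5398,-.0211]);a=-.1655
    R=np.array([[np.cos(a),-np.sin(a)],[np.sin(a),np.cos(a)]])
    for n,px,z in pts:
        q=((px[0]/sc+ox)/1.5,(px[1]/sc+oy)/1.5)
        p=onz(W,q,z)[:2]; print(n,'gauge',np.round((R.T@(p-o))*1e3,1))
E
python3 - <<'E'
from m import *
run([('idx',(293,127),.033),('ptr',(252,441),.033)]+[('tick',(240,y),.028) for y in (437,392,346,298,249,199,147,120)],370,150,2.4,bot.camera_info('wrist'))
E
```

```text
idx gauge [ 48.9 138.9]
ptr gauge [45.8 76. ]
tick gauge [44.5 74.6]
tick gauge [43.8 84.7]
tick gauge [43.1 94.8]
tick gauge [ 42.4 104.9]
tick gauge [ 41.8 114.8]
tick gauge [ 41.1 124.7]
tick gauge [ 40.5 134.6]
tick gauge [ 40.1 139.7]
```

jog_arm --deltas '[0,1.2,7.1,0,0,0,0,0,1.2,7.1,0,0,0,0,0,1.2,7.1,0,0,0,0,0,1.2,7.1,0,0,0,0,0,1.2,7.1,0,0,0,0,0,1.2,7.2,0,0,0,0,0,1.2,7.2,0,0,0,0,0,1.2,7.2,0,0,0,0,0,0,0,0,0,0,0,0,0,0,0,0,0,0,0,0,0,0,0,0,0]'

```text
time_s: 11.08
position: [0.5622, 0.1094, 0.1406]
tcp_rot: [[0.165, 0.986, 0.003], [0.986, -0.165, 0.0], [0.001, 0.003, -1.0]]
wrist_force: [0.3, -3.5, 10.6]
finger_gap: 0.344
```

```bash
python3 look.py w11 pointer,index;python3 - <<'E'
from h import *
im=cv2.imread('pics/w11.png'); cv2.imwrite('pics/w11a.png',cv2.resize(im[220:420,370:620],(750,600),interpolation=cv2.INTER_CUBIC))
E
```

```text
index 0.82 [325.1 214.8] [0.614  0.1082]
index 0.6 [253.3 262.7] [0.5558 0.0772]
11.2333 [0.5622 0.1093 0.1406] [-0.1 -3.4  9.7] [-0.41  0.16 -0.21] 0.3462485514790143 [[0.165, 0.986, 0.003], [0.986, -0.165, 0.0], [0.001, 0.003, -1.0]]
[[0.986, 0.158, 0.05, 0.576], [-0.166, 0.933, 0.318, 0.191], [0.003, -0.322, 0.947, 0.21], [0.0, 0.0, 0.0, 1.0]] 265.13239211190574 -0.05312111530813536
```

View pics/w11a.png

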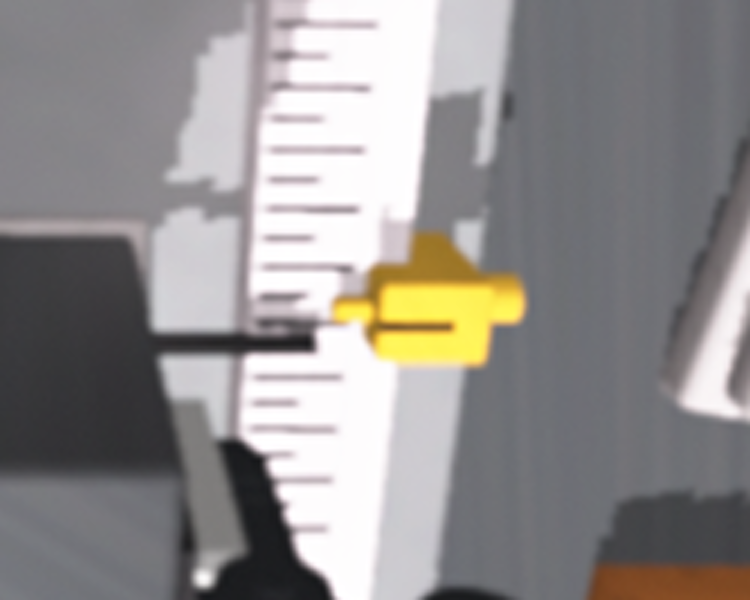

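Run:
```python
from m import *
run([('idx',(335,309),.033),('ptr',(314,343),.033),('line',(415,327),.038),('line left end',(380,327),.038),('ridertop TL',(380,285),.038),('ridertop BL',(378,345),.038)],370,220,3,bot.camera_info('wrist'))
T=bot.camera_info('top');im=bot.read_camera('top');cv2.imwrite('pics/t11.png',cv2.resize(im[120:220,190:290,::-1],(600,600),interpolation=cv2.INTER_CUBIC))
im=bot.read_camera('side');cv2.imwrite('pics/s11.png',cv2.resize(im[165:245,230:310,::-1],(600,600),interpolation=cv2.INTER_CUBIC))
```

```text
idx gauge [ 49.  139.2]
ptr gauge [ 46.1 133.2]
line gauge [ 60.7 138.2]
line left end gauge [ 55.1 138.2]
ridertop TL gauge [ 54.4 145.4]
ridertop BL gauge [ 55.1 135.1]
```

View pics/s11.png

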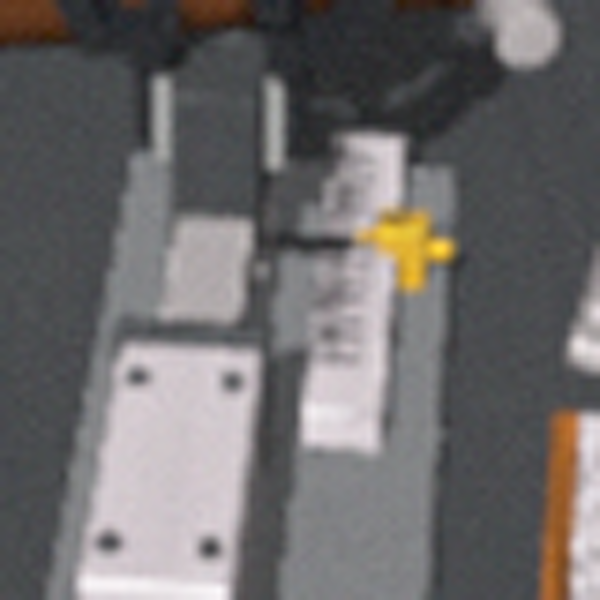

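jog_arm --deltas '[0,0.4,2.4,0,0,0,0,0,0.4,2.5,0,0,0,0,0,0,0,0,0,0,0,0,0,0,0,0,0,0,0,0,0,0,0,0]'

```text
$.deltas: bad value
```

```bash
python3 look.py w12 pointer,index;python3 - <<'E'
from h import *
im=cv2.imread('pics/w12.png'); cv2.imwrite('pics/w12a.png',cv2.resize(im[270:390,430:580],(750,600),interpolation=cv2.INTER_CUBIC))
im=bot.read_camera('side');cv2.imwrite('pics/s12.png',cv2.resize(im[180:220,255:305,::-1],(750,600),interpolation=cv2.INTER_CUBIC))
for t in('pointer','index'):
  for q in bot.tip_of('side',t)[:2]: print(t,q['score'],q['location'],onz(bot.camera_info('side'),q['location'],.033))
E
```

```text
pointer 0.76 [315.9 223.9] [0.6067 0.1019]
pointer 0.66 [253.8 263.4] [0.556  0.0764]
index 0.97 [323.8 212.2] [0.6132 0.1102]
11.4833 [0.5622 0.1092 0.1407] [-0.1 -4.2 10.3] [-0.38  0.23 -0.24] 0.3472854802933901 [[0.165, 0.986, 0.003], [0.986, -0.165, 0.0], [0.001, 0.003, -1.0]]
[[0.986, 0.159, 0.05, 0.576], [-0.166, 0.933, 0.318, 0.191], [0.003, -0.322, 0.947, 0.21], [0.0, 0.0, 0.0, 1.0]] 265.13239211190574 -0.05312111530813536
pointer 0.67 [276.9, 196.8] [0.60796076 0.10044882 0.033     ]
index 0.46 [277.1, 194.6] [0.60949475 0.10961662 0.033     ]
```

View pics/w12a.png

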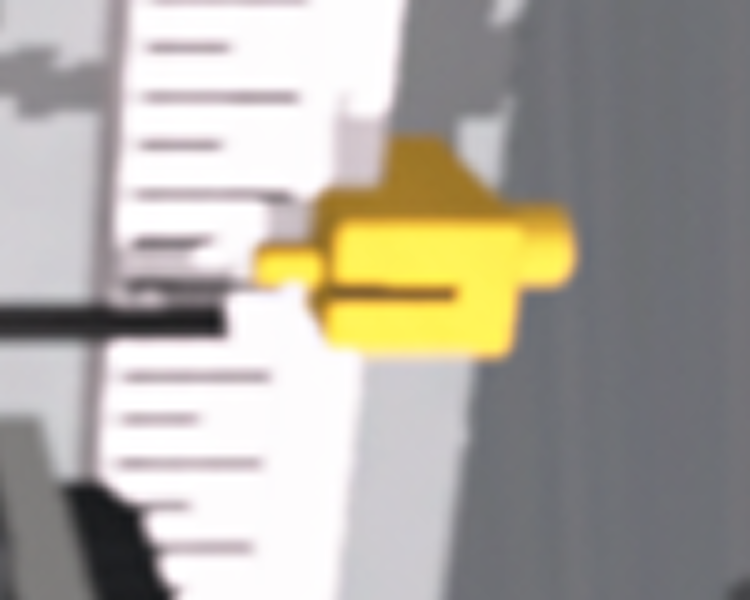

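View pics/s12.png

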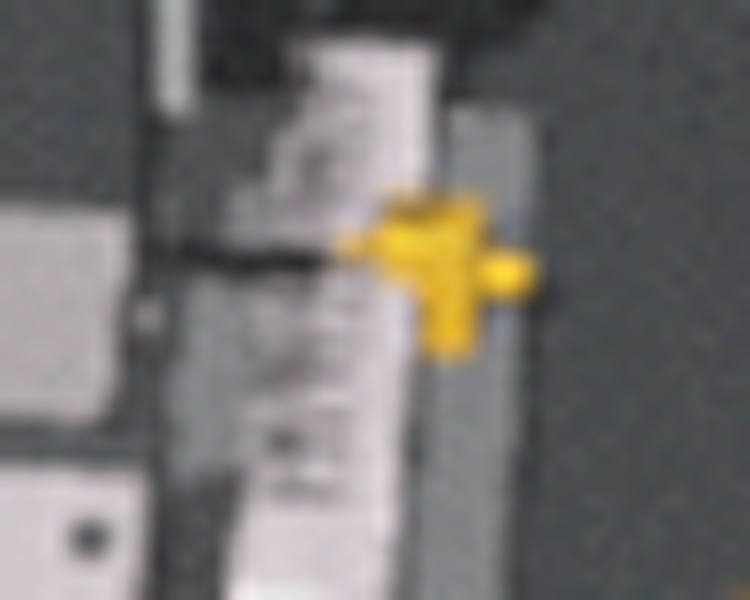

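jog_arm --deltas '[0,0.4,2.4,0,0,0,0,0,0.4,2.5,0,0,0,0,0,0,0,0,0,0,0,0,0,0,0,0,0,0,0,0,0,0,0,0,0]'

```text
time_s: 12.05
position: [0.5631, 0.1141, 0.1406]
tcp_rot: [[0.165, 0.986, 0.003], [0.986, -0.165, 0.0], [0.001, 0.003, -1.0]]
wrist_force: [1.4, -3.8, 10.4]
finger_gap: 0.343
```

```bash
python3 look.py w13 pointer,index;python3 - <<'E'
from h import *
im=cv2.imread('pics/w13.png'); cv2.imwrite('pics/w13a.png',cv2.resize(im[270:390,430:580],(750,600),interpolation=cv2.INTER_CUBIC))
im=np.mean([bot.read_camera('side').astype(float) for _ in range(6)],0).astype(np.uint8);cv2.imwrite('pics/s13.png',cv2.resize(im[180:220,255:305,::-1],(750,600),interpolation=cv2.INTER_CUBIC))
E
```

```text
pointer 0.79 [317.2 221.7] [0.6087 0.1084]
index 0.59 [324.  218.3] [0.6138 0.1102]
index 0.27 [430.9 195.7] [0.6928 0.1145]
12.2 [0.5631 0.1141 0.1406] [ 1.  -3.6 10.9] [-0.4   0.23 -0.29] 0.34838159615537456 [[0.165, 0.986, 0.003], [0.986, -0.165, 0.0], [0.001, 0.003, -1.0]]
[[0.986, 0.159, 0.05, 0.577], [-0.166, 0.933, 0.318, 0.196], [0.003, -0.322, 0.947, 0.21], [0.0, 0.0, 0.0, 1.0]] 265.13239211190574 -0.05312111530813536
```

View pics/w13a.png

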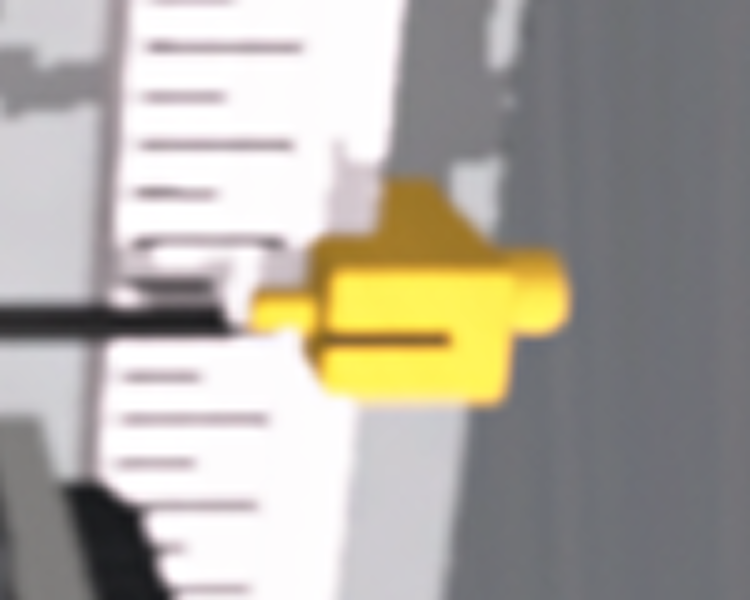

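View pics/s13.png

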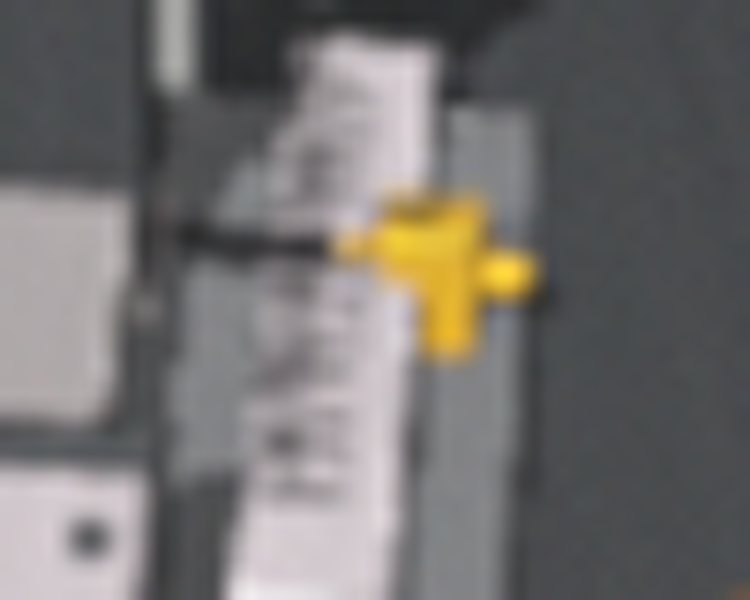

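jog_arm --deltas '[0,0.1,0.6,0,0,0,0,0,0,0,0,0,0,0,0,0,0,0,0,0,0,0,0,0,0,0,0,0]'

```text
time_s: 12.83
position: [0.5631, 0.1146, 0.1407]
tcp_rot: [[0.165, 0.986, 0.003], [0.986, -0.165, 0.0], [0.001, 0.003, -1.0]]
wrist_force: [0.8, -3.1, 9.5]
finger_gap: 0.346
```

```bash
python3 look.py w14 pointer,index,tab;python3 - <<'E'
from h import *
im=cv2.imread('pics/w14.png'); a=cv2.resize(im[300:370,450:550],(800,560),interpolation=cv2.INTER_CUBIC); cv2.imwrite('pics/w14a.png',a)
im=bot.read_camera('side');cv2.imwrite('pics/s14.png',cv2.resize(im[150:340,170:360,::-1],(600,600),interpolation=cv2.INTER_CUBIC))
E
```

```text
pointer 0.68 [318.6 220. ] [0.6099 0.1101]
index 0.66 [324.2 220.5] [0.6139 0.109 ]
13.0333 [0.5632 0.1146 0.1406] [-0.2 -4.7 10.6] [-0.5   0.18 -0.21] 0.3444582053963372 [[0.165, 0.986, 0.003], [0.986, -0.165, 0.0], [0.001, 0.003, -1.0]]
[[0.986, 0.159, 0.05, 0.577], [-0.166, 0.933, 0.318, 0.197], [0.003, -0.322, 0.947, 0.21], [0.0, 0.0, 0.0, 1.0]] 265.13239211190574 -0.05312111530813536
```

View pics/w14a.png

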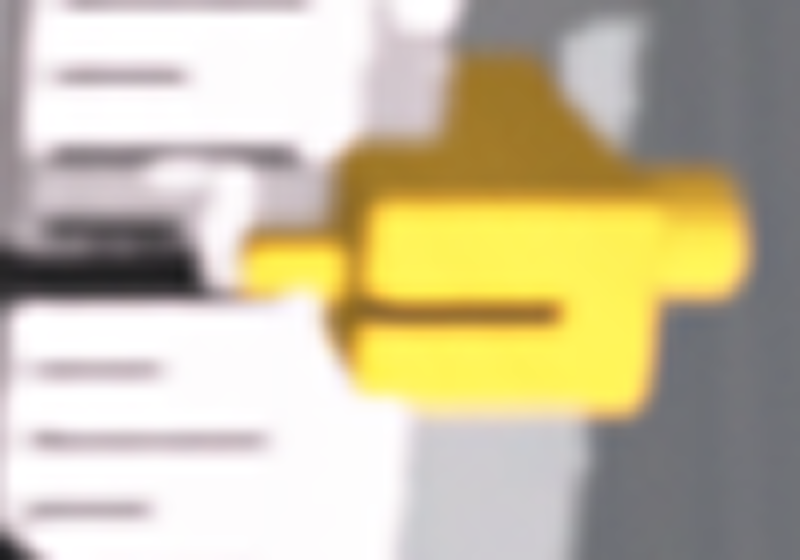

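View pics/s14.png

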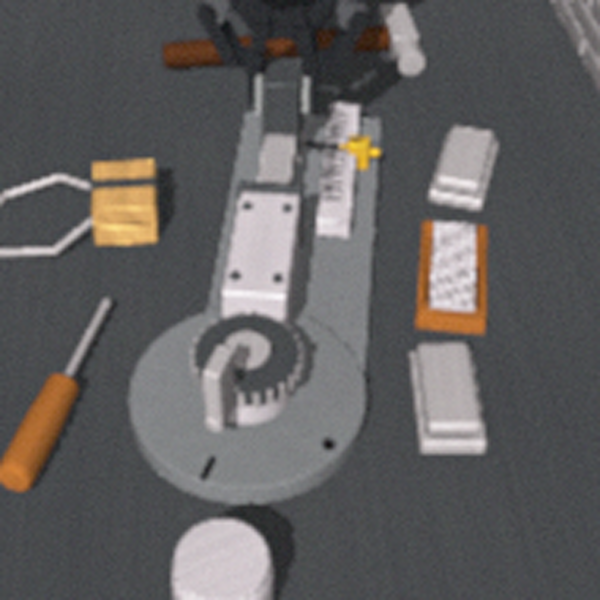

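```bash
python3 -c "
from rig import bot
print(bot.hand_in())"
```

```text
the job is handed in; nothing more can be done
None
```

I locked the collar and drew the boom out until its pointer was level with the rider's index. I handed the job in at about 13 s with the head still gripped; no verdict came back.

- **Collar:** I gripped the tab, turned it about 55° clockwise and let go. When I let go the gripper put the tab at -114.3°. I fitted the lock mark at -114.3° to -115°. The overhead view afterwards read the tab at about -116° and the partly hidden bar at -113.6°, so I trust the angle to about 1–2°.
- **Button and boom:** I gripped the head across the button. The jaws stood at about 29 mm, which matches the button being flush. I then drew the boom out about 63 mm.
- **Alignment:** In the last wrist picture the pointer and index differed by 0.5 mm or less. Part of that is the index standing slightly higher than the pointer. The side view, about half a millimetre earlier, looked level but is only good to a millimetre or two.
- **Forces:** At the last reading the wrist carried about 11 N, and the highest I saw was about 12 N.
- **Rest of the bench:** The rider read the same position before and after, and nothing else visible in the side view had moved.

Two of my move calls were refused for a wrong number of values. Neither moved the arm.

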